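# Log the weighed sherd with the key pucks

## Robot

A 6-joint arm with a two-finger parallel gripper is mounted at the origin on the work surface. World frame = base frame: x ahead of the robot, y to its left, z up, the work surface at z = 0. Lengths are in mm, angles in degrees, forces in N, time in s.
With the tool pointing down it reaches from about 350 to 850 mm from the base axis. Payload 8.1 kg.
Tool frame: the origin (TCP) lies on the centre line of the jaws, within the pads' length; the fingertips stand 14 mm ahead of it and the grasp point (between the pads) lies 5 mm behind it; z points along the fingers, y is the line along which they close (so a half turn about z gives the same grasp; the last joint's range is limited). The gripper opens to 85 mm and grips with 20 to 120 N. Pads are 22 mm wide; open, the fingers measure 114 mm over their backs; the gripper's body (76 mm by 85 mm) begins 54 mm behind the grasp point. The pads swing forward as they close: fully open they stand 13 mm farther back than shut.
Start: joints at [70.737, 7.471, 85.268, -0, 87.261, -4.893], TCP at [148.885, 581.239, 245.292] pointing down, gripper open.
Joint ranges: [-169.43, 169.43], [-51.17, 129.36], [1.28, 143.12], [-76.62, 256.62], [0, 156.53], [-152.29, 152.29]. Speed limits (degrees/s): [136.94, 136.94, 159.86, 180, 180, 180].

## Interface

Orientations are given as [roll, pitch, yaw] about the fixed x, y, z axes, in that order (R = Rz(yaw) Ry(pitch) Rx(roll)).
In Python, from bench import sense, snapshot, camera_info, hand_in gives the robot as it stands. The module is installed in compiled form; this text tells all that it offers.
- The arm moves only by the tool apply_moves, never from a script. Its argument "deltas" is a list of rows, each a list of 7 numbers: the shift along the tool's x, y, z scaled (see below), then the turn, a rotation vector about the tool's x, y, z scaled (see below), then the opening, from 0 (shut) to 1 (fully open). In form: [[dx, dy, dz, ax, ay, az, claw], ...]. A call has 1 to 8 rows; each row shifts and turns the commanded pose from where the row before left it, along the tool's axes as they then stand; what a row does not reach is not made up. The controller multiplies each number of a shift by 0.03 m and each number of a turn by 0.08 rad. A row lasts 1/8 s, in which the tool goes at most 62.5 mm and 10.7 degrees, less where a joint would pass 70% of its speed; a pose out of reach is approached as far as the arm can. A call with a number of a shift or a turn outside -1 to 1 is refused whole. A call with a gripper value outside its range is refused whole. The fingers move at their own pace and stop on an object; "grip_force" is the grip in N (left out, the last holds). Time passes only in rows, so rows that do not move let the fingers close. It gives the time, the measured TCP pose, the force, the opening and the grip force at its end, in the units of the state.
- sense(): the state, without advancing time (a new reading comes with each control period).
- snapshot(name): name is "scene" or "top" or "wrist"; returns the picture (420x560x3 uint8, red, green, blue); there is no depth.
- camera_info(name): a dict with "vertical_fov" (degrees; the focal length in pixels is half the picture's height over the tangent of half this angle, whatever the lens; pixels are square), "cx", "cy" (the principal point, pixels), "k1" (the pictures are not rectified: a ray, as slopes to the right and down, at radius r is drawn at 1 + k1 r^2 times it, then the intrinsics apply), "origin" and "rotation" of the camera in the world; the wrist camera has in their place "tool_from_camera" (4x4, takes a point from camera to tool coordinates, whose origin is the TCP and whose axes are the flange's). Camera axes: x right, y up, looking along -z (the intrinsics and any distortion apply to the point x, -y, -z); pixel columns grow to the right and rows downward; lengths in mm; the calibration is good to about 2 mm. A picture is of the moment at which its call begins: read the wrist's pose just before it. camera_info takes no time and is no camera call.
- hand_in(): hands the job in; it is judged then, once.
The state is a dict: "time": time; "joint_pos": joint angles; "qd": joint speeds; "joint_efforts": joint torques, N m; "tool_pos": TCP position; "tcp_rot": TCP orientation; "ft_force": force on the tool from outside, world axes, zero at the start; "wrist_torque": the same for the moment, N m; "finger_gap": finger opening in mm; "grip_force": force on a finger pad.
Only numpy, scipy, OpenCV 4.12 (cv2) and the standard library are available. Lean on these libraries where they do the work, as an engineer would, in place of code of your own. Each camera call takes 0.05 s, during which the arm holds its last target. There are 200 camera calls.

## Task

Log the weight of the sherd lying on the balance, using the wireless key pucks on the table: with the fingertips gently press the long bar key (read) all the way down and let it come back up, then do the same with the round key (save), and withdraw. Leave the square-key puck untouched, keep off the balance, do not lift, tip or shift the pucks, and disturb nothing else on the table.

Things in the scene. Friction and masses are not known exactly. Their poses are not given: they have to be found in the camera images.
- bar_puck: Wireless key puck with an oblong housing 46 (x) x 110 (y) x 26 mm tall, carrying a long bar key 24 (x) x 84 (y) mm, top of the key 38 mm above the table. Grey housing and paler key, as on the other pucks. Loose, about 0.3 kg. Origin: centre of its underside, z up.
- bar_top (a point): Centre of the top face of the long bar key, 38 mm above the table when up; it moves down with the key.
- bar_key (a joint): Travel of the long bar key: 0 m up, 0.008 m fully down. Sprung: about 1.2 N starts it, 4.4 N holds it fully down; it comes back up by itself.
- round_puck: Wireless key puck with a round housing 78 mm across and 26 mm tall, carrying a round key 38 mm across, top of the key 38 mm above the table. Grey housing and paler key, as on the other pucks. Loose, about 0.3 kg. Origin: centre of its underside, z up.
- round_top (a point): Centre of the top face of the round key, 38 mm above the table when up; it moves down with the key.
- round_key (a joint): Travel of the round key: 0 m up, 0.008 m fully down. Sprung: about 1.2 N starts it, 4.4 N holds it fully down; it comes back up by itself.
- square_puck: Wireless key puck with a square housing 72 x 72 x 26 mm tall, carrying a square key 34 x 34 mm, top of the key 38 mm above the table. Grey housing and paler key, as on the other pucks. Loose, about 0.3 kg. Origin: centre of its underside, z up.
- square_top (a point): Centre of the top face of the square key, 38 mm above the table when up; it moves down with the key.
- square_key (a joint): Travel of the square key: 0 m up, 0.008 m fully down. Sprung: about 1.2 N starts it, 4.4 N holds it fully down; it comes back up by itself.
- balance: White bench balance, 210 (x) x 190 (y) x 50 mm body, heavy and fixed, round steel pan 136 mm across whose top is 65 mm above the table. Origin: centre of its underside.
- weighed_sherd: Curved pottery sherd about 95 x 70 x 22 mm lying on the balance pan. Origin: underside, centre.
- case: Slim red plastic instrument case 140 (x) x 22 (y) x 18 mm, loose. Origin: centre of its underside.
- caliper: Steel caliper lying flat, 150 mm along its x, 36 mm across the jaws, up to 11 mm tall, loose. Origin: underside, middle of the beam.
- jar: Small jar 44 mm across, 62 mm tall, loose. Origin: centre of its underside.
- mouse: Black computer mouse 100 (x) x 56 (y) x 32 mm tall, loose. Origin: centre of its underside.
- block: Small wooden block 70 (x) x 30 (y) x 24 mm tall, loose. Origin: centre of its underside.
- sherd_a: Curved pottery sherd about 60 x 70 x 14 mm lying on the cardboard sorting board, loose. Origin: underside, centre.
- sherd_b: Narrow pottery sherd about 48 x 60 x 11 mm lying on the cardboard sorting board, loose. Origin: underside, centre.
- sherd_c: Curved, tapering pottery sherd about 52 x 52 x 12 mm lying on the cardboard sorting board, loose. Origin: underside, centre.
Mind the look-alikes: they are no part of the job. What is shaped like the round_puck but blue or green is not meant.

How it is judged:
By the outcome, as a careful person would: the job done as asked, in the order asked, and still so for the second after the job is handed in, with the robot touching nothing.
It also fails if it takes over 48 s, if anything falls off the work surface, if the arm or the gripper's body presses on something with over 40 N, if the wrist force passes 120 N, or if a joint passes its speed limit or range.

## Working session

There is one attempt and no reset: what is moved stays moved. The work goes in short steps, Python scripts to look and compute and a tool call to move; the robot and the scene stay as the last step left them, time stands still between calls to the robot, and variables do not carry over. Pictures are saved under pics/ and viewed, at most 10 in all, crops included, and the job is handed in when it is done.

Besides the shell and the picture viewer there is one more tool, called after "Request:" by a JSON object that holds its "name" and its "arguments", one argument or row to a line. apply_moves: Moves the arm, as the interface text tells. Its arguments: {"type":"object","properties":{"deltas":{"type":"array"},"grip_force":{"type":"number"}},"required":["deltas"]}

```bash
mkdir -p pics; python3 - <<'E'
from bench import *
import cv2
s=sense();print(s)
for n in("top","scene"):
    cv2.imwrite(f"pics/{n}0.png",snapshot(n)[:,:,::-1]);print(n,camera_info(n))
print(camera_info("wrist"))
E
```

```text
{'time': 0.0, 'joint_pos': array([ 7.07356491e+01,  7.51604958e+00,  8.53306178e+01, -1.90129056e-03,
        8.72613919e+01, -4.89488222e+00]), 'qd': array([ 0.08822425, -0.03809739,  0.14729498, -0.10609128,  0.00472952,
        0.10041681]), 'joint_efforts': array([-1.84949422e-03, -5.69385910e+01, -5.00548232e+01, -4.96302473e-04,
        1.50071742e-02,  1.51762421e-06]), 'tool_pos': array([148.73537934, 580.72078106, 244.22176679]), 'tcp_rot': array([-1.79892173e+02, -7.32844942e-03,  1.65630617e+02]), 'ft_force': array([ 0.15082243, -0.89785634, -0.76866823]), 'wrist_torque': array([ 0.02198052, -0.01494797,  0.00124198]), 'grip_force': 0.0, 'finger_gap': 85.55481237676818}
top {'vertical_fov': 56.53622274642662, 'cx': 279.89593341611254, 'cy': 209.0160072267599, 'k1': -0.07695946767846057, 'origin': array([495.75265231,  27.24156256, 849.79685097]), 'rotation': array([  7.00421061,  -2.0923735 , -90.60532764])}
scene {'vertical_fov': 47.12221024141472, 'cx': 275.13602728546323, 'cy': 213.00547324138174, 'k1': -0.12186163763625434, 'origin': array([1433.58247547,  309.17552783,  890.793548  ]), 'rotation': array([ 47.89107905,   1.17379063, 109.1281238 ])}
{'vertical_fov': 63.65109550798209, 'cx': 284.33059759872583, 'cy': 210.12082050251834, 'k1': -0.003181733810634637, 'tool_from_camera': array([[ 1.49561840e-03,  9.65647018e-01,  2.59853035e-01,
         6.65143428e+01],
       [ 9.99998666e-01, -1.61483817e-03,  2.45320434e-04,
        -8.03109604e-01],
       [ 6.56513545e-04,  2.59852322e-01, -9.65648145e-01,
        -1.27652149e+02],
       [ 0.00000000e+00,  0.00000000e+00,  0.00000000e+00,
         1.00000000e+00]])}
```

View pics/top0.png

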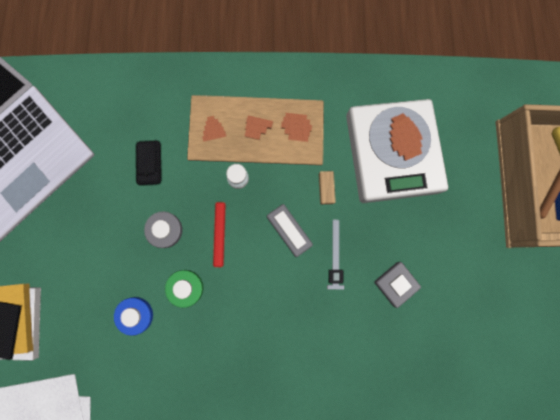

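View pics/scene0.png

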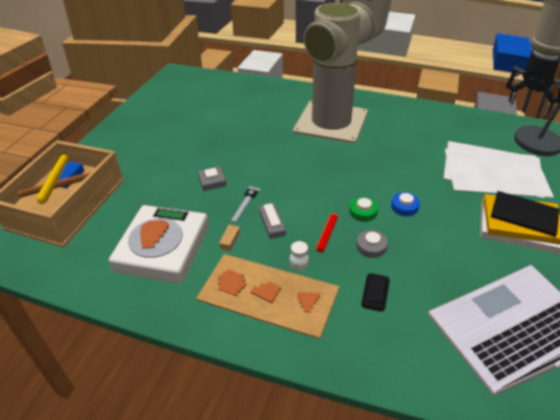

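The top view shows the bar key at about (290,230). The grey round puck is at (162,230), with its key at (160,229). Possible mix-ups for the round key are green (182,289), blue (130,317), the jar (237,175) and the square puck (400,285). By the description I choose the grey ones, bar (290,230) and round (160,229). In the scene view they are at (271,217) and (372,239).

```bash
cat >h.py <<'E'
from bench import *
import cv2,numpy as np
from scipy.spatial.transform import Rotation as R
def cam(n,s=None):
    c=camera_info(n);f=210/np.tan(np.radians(c["vertical_fov"]/2))
    if n=="wrist":
        T=c["tool_from_camera"];Rt=R.from_euler("xyz",s["tcp_rot"],degrees=True).as_matrix()
        return f,c,Rt@T[:3,:3],s["tool_pos"]+Rt@T[:3,3]
    return f,c,R.from_euler("xyz",c["rotation"],degrees=True).as_matrix(),c["origin"]
def ray(cm,p):
    f,c,M,o=cm;d=np.array([(p[0]-c["cx"])/f,(p[1]-c["cy"])/f]);u=d.copy()
    for _ in range(30):u=d/(1+c["k1"]*(u@u))
    v=M@np.array([u[0],-u[1],-1]);return o,v/np.linalg.norm(v)
def onz(cm,p,z):
    o,v=ray(cm,p);return o+v*(z-o[2])/v[2]
def tri(a,b):
    (o,v),(q,w)=a,b;t=np.linalg.lstsq(np.c_[v,-w],q-o,rcond=None)[0]
    A,B=o+t[0]*v,q+t[1]*w;return (A+B)/2,np.linalg.norm(A-B)
def key(im,p,thr=None,r=28):
    x0,y0=max(int(p[0])-r,0),max(int(p[1])-r,0);c=im[y0:y0+2*r,x0:x0+2*r]
    g=c.min(2); t=thr or (int(g[int(p[1])-y0,int(p[0])-x0])*0.5+0.5*100)
    n,l,st,ce=cv2.connectedComponentsWithStats((g>t).astype(np.uint8))
    k=l[int(p[1])-y0,int(p[0])-x0]
    m=(l==k).astype(np.uint8);cn=max(cv2.findContours(m,0,1)[0],key=len)
    rc=cv2.minAreaRect(cn);bx=cv2.boxPoints(rc)+[x0,y0]
    return ce[k]+[x0,y0],st[k,4],bx
E
python3 - <<'E'
from h import *
T,S=cv2.imread("pics/top0.png"),cv2.imread("pics/scene0.png")
ct,cs=cam("top"),cam("scene")
for n,a,b in(("bar",(290,230),(271,217)),("round",(160,229),(372,238)),("sq",(401,285),(211,174))):
    ka,kb=key(T,a),key(S,b,r=20)
    print(n,ka[:2],kb[:2],tri(ray(ct,ka[0]),ray(cs,kb[0])),onz(ct,ka[0],38),onz(cs,kb[0],38))
    if n!="round":print([onz(ct,q,38)[:2].round(1) for q in ka[2]])
c=np.hstack([cv2.resize(T[190:270,120:330],None,fx=3.5,fy=3.5,interpolation=2)])
d=cv2.resize(S[180:260,230:440],None,fx=3.5,fy=3.5,interpolation=2)
cv2.imwrite("pics/crop1.png",np.vstack([c,d]))
E
```

```text
bar (array([289.96336207, 229.53448276]), np.int32(464)) (array([271.44390244, 214.23902439]), np.int32(205)) (array([552.36659226, -24.73680372,  35.29999569]), np.float64(1.1437337550878484)) [552.01338494 -24.01717302  38.        ] [555.2631736  -24.24532497  38.        ]
[array([579.5,  10.1]), array([593.6,  -9.6]), array([524.6, -58. ]), array([510.9, -38.2])]
round (array([160.24714829, 228.63117871]), np.int32(263)) (array([372.55970149, 236.81343284]), np.int32(134)) (array([555.92844723, 245.1383382 ,  37.2382452 ]), np.float64(0.9703077850883624)) [555.73946421 245.41422493  38.        ] [556.96620942 244.75340523  38.        ]
sq (array([400.99616858, 284.96934866]), np.int32(261)) (array([210.61363636, 171.85227273]), np.int32(88)) (array([ 433.71851728, -256.51412958,   36.58317732]), np.float64(1.5215558409439416)) [ 433.64329619 -255.24436625   38.        ] [ 435.31188638 -256.42287414   38.        ]
[array([ 437.2, -231. ]), array([ 457.3, -258.5]), array([ 429.9, -279.7]), array([ 410. , -252.1])]
```

View pics/crop1.png

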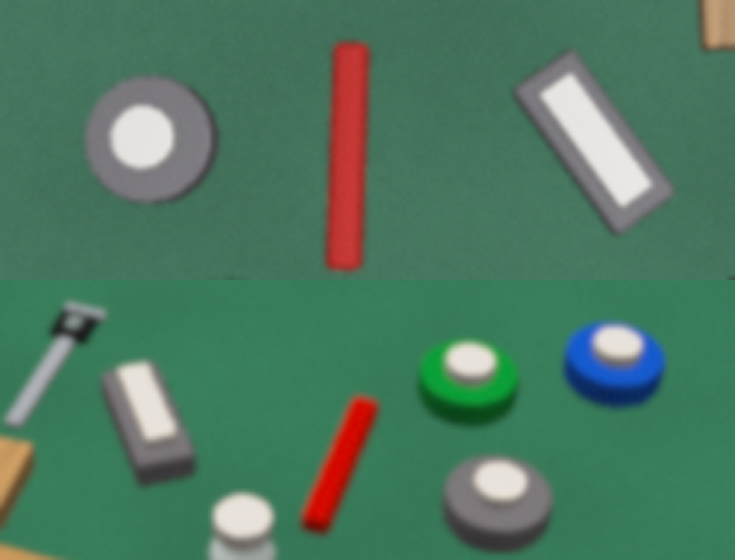

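The crop confirms it: the grey oblong puck is the bar key and the grey round one is the round key. Bar top is at about (552.5,-24.5,38) and round top at about (556,245,38). The bar's long axis lies at about 35° from x. I'll shut the jaws and move over the bar.

Request:
{"name": "apply_moves", "arguments": {
  "deltas": [
    [-0.9,-0.81,0,0,0,0,0],
    [-0.9,-0.81,0,0,0,0,0],
    [-0.9,-0.81,0,0,0,0,0],
    [-0.9,-0.81,0,0,0,0,0],
    [-0.9,-0.81,0,0,0,0,0],
    [-0.9,-0.81,0,0,0,0,0],
    [-0.9,-0.81,0,0,0,0,0],
    [-0.9,-0.81,0,0,0,0,0]
  ]
}}

```text
time: 1.1
tool_pos: [310.2, 338.1, 244.9]
tcp_rot: [-180.0, -0.0, 165.6]
ft_force: [0.6, 0.6, -0.6]
finger_gap: 0.1
grip_force: 0.0
```

Request:
{"name": "apply_moves", "arguments": {
  "deltas": [
    [-0.9,-0.81,0,0,0,0,0],
    [-0.9,-0.81,0,0,0,0,0],
    [-0.9,-0.81,0,0,0,0,0],
    [-0.9,-0.81,0,0,0,0,0],
    [-0.9,-0.81,0,0,0,0,0],
    [-0.9,-0.81,0,0,0,0,0],
    [-0.9,-0.81,0,0,0,0,0],
    [-0.9,-0.81,0,0,0,0,0]
  ]
}}

```text
time: 2.1
tool_pos: [471.2, 96.3, 244.9]
tcp_rot: [-180.0, -0.0, 165.6]
ft_force: [0.9, 0.6, 0.2]
finger_gap: -0.2
grip_force: 0.0
```

Request:
{"name": "apply_moves", "arguments": {
  "deltas": [
    [0,0,0,0,0,0.98,0],
    [0,0,0,0,0,0.98,0],
    [0,0,0,0,0,0.98,0],
    [0,0,0,0,0,0.98,0],
    [0,0,0,0,0,0.98,0],
    [0,0,0,0,0,0.98,0],
    [0,0,0,0,0,0.98,0],
    [0,0,0,0,0,0.98,0]
  ]
}}

```text
time: 3.1
tool_pos: [470.6, 97.4, 244.8]
tcp_rot: [-180.0, -0.0, 129.5]
ft_force: [0.2, -0.1, -0.1]
finger_gap: 0.2
grip_force: 0.0
```

```bash
python3 - <<'E'
from h import *
s=sense();im=snapshot("wrist")[:,:,::-1].copy();cw=cam("wrist",s);ct=cam("top")
f,c,M,o=cw
for n,P,pt in(("bar",(552.5,-24.5,38),(289.963,229.534)),("round",(556,245,38),(160.247,228.631))):
    q=M.T@(np.array(P)-o);u=np.array([q[0],-q[1]])/-q[2];p=u*f+[c["cx"],c["cy"]];print(n,p)
    if 0<p[0]<560 and 0<p[1]<420:
        k=key(im,p,r=90);print(k[:2],onz(cw,k[0],38),tri(ray(cw,k[0]),ray(ct,pt)))
        if n=="bar":print([onz(cw,b,38)[:2].round(1) for b in k[2]])
cv2.imwrite("pics/w1.png",im)
E
```

```text
bar [272.47597433 315.47866413]
(array([274.28807434, 345.08482189]), np.int32(19370)) [578.36160299 -53.02740545  38.        ] (array([549.83020155, -18.93020115,  97.12140154]), np.float64(4.685905204623455))
[array([436. , -34.3]), array([583. ,  87.6]), array([711.6, -50.2]), array([ 544.7, -188.9])]
round [452.54012878 126.19725249]
(array([446.07478972, 125.17117527]), np.int32(4399)) [550.58346243 241.84907724  38.        ] (array([557.07216477, 248.44821021,  20.52997579]), np.float64(3.2122705266352507))
```

View pics/w1.png

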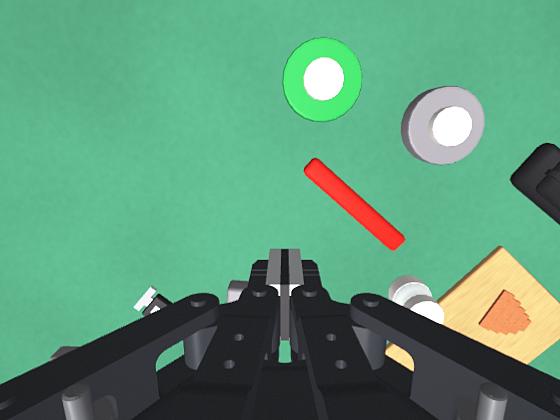

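The wrist view shows the grey round key at (452,126), where I predicted it from the earlier measurement (452.5,126.2). Green is at (323,79). The bar is hidden behind the fingers, partly visible at (238,292). I'll align and descend over the bar.

Request:
{"name": "apply_moves", "arguments": {
  "deltas": [
    [0,0,0,0,0,0.98,0],
    [-0.81,-0.017,0.4,0,0,0,0],
    [-0.81,-0.017,0.7,0,0,0,0],
    [-0.81,-0.017,0.9,0,0,0,0],
    [-0.81,-0.017,0.9,0,0,0,0],
    [-0.81,-0.017,0.9,0,0,0,0],
    [-0.81,-0.017,0.9,0,0,0,0],
    [0,0,0.3,0,0,0,0]
  ]
}}

```text
time: 4.15
tool_pos: [551.3, -24.5, 92.9]
tcp_rot: [-179.8, -0.1, 125.2]
ft_force: [-0.6, -0.7, -0.2]
finger_gap: 0.1
grip_force: 0.0
```

```bash
python3 - <<'E'
from h import *
T=snapshot("top")[:,:,::-1].copy();S=snapshot("scene")[:,:,::-1].copy();s=sense();print(s["tool_pos"],s["tcp_rot"],s["ft_force"])
cv2.imwrite("pics/s2.png",np.vstack([cv2.resize(T[180:280,230:350],(600,280),interpolation=2)[:, :],cv2.resize(S[140:260,190:350],(600,320),interpolation=2)]))
E
```

```text
[551.08943083 -23.18536872  93.79789823] [-1.79872760e+02 -1.40497967e-01  1.25207619e+02] [-0.36802347 -0.05401682 -0.53479288]
```

View pics/s2.png

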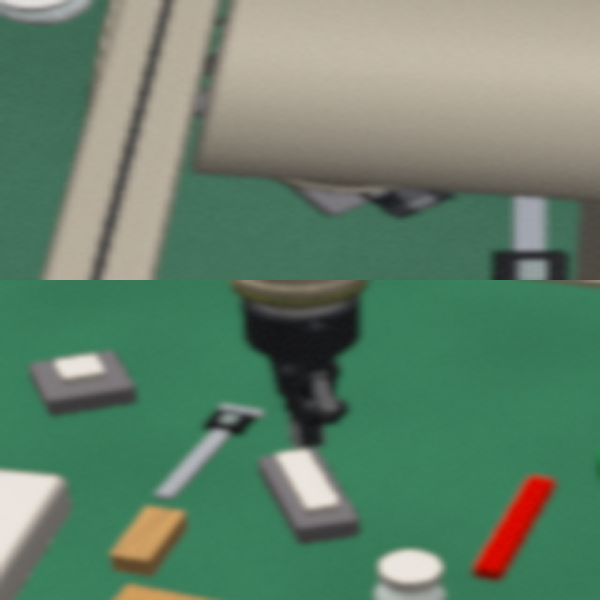

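The scene view shows the fingertips above the bar key. I'll descend to just above it, then press slowly.

Request:
{"name": "apply_moves", "arguments": {
  "deltas": [
    [0,0,0.4,0,0,0,0],
    [0,0,0.4,0,0,0,0],
    [0,0,0.35,0,0,0,0],
    [0,0,0.1,0,0,0,0],
    [0,0,0,0,0,0,0]
  ]
}}

```text
time: 4.88
tool_pos: [552.3, -23.4, 57.6]
tcp_rot: [-180.0, -0.0, 125.2]
ft_force: [-0.1, -0.3, -0.1]
finger_gap: 0.0
grip_force: 0.0
```

Request:
{"name": "apply_moves", "arguments": {
  "deltas": [
    [0,0,0.1,0,0,0,0],
    [0,0,0.1,0,0,0,0],
    [0,0,0,0,0,0,0]
  ]
}}

```text
time: 5.25
tool_pos: [552.6, -23.6, 51.8]
tcp_rot: [180.0, 0.0, 125.2]
ft_force: [-0.1, 1.2, 1.0]
finger_gap: -0.3
grip_force: 0.5
```

Request:
{"name": "apply_moves", "arguments": {
  "deltas": [
    [0,0,0.07,0,0,0,0],
    [0,0,0.07,0,0,0,0],
    [0,0,0,0,0,0,0]
  ]
}}

```text
time: 5.62
tool_pos: [552.6, -23.6, 47.7]
tcp_rot: [180.0, 0.0, 125.2]
ft_force: [0.1, -0.7, 3.1]
finger_gap: 0.1
grip_force: 1.4
```

Request:
{"name": "apply_moves", "arguments": {
  "deltas": [
    [0,0,0.07,0,0,0,0],
    [0,0,0,0,0,0,0]
  ]
}}

```text
time: 5.88
tool_pos: [552.6, -23.5, 45.6]
tcp_rot: [180.0, 0.0, 125.2]
ft_force: [-0.2, -0.3, 3.7]
finger_gap: -0.2
grip_force: 1.8
```

Spring rate matches (about 0.4 N/mm). I'll press the last millimetres in small steps.

Request:
{"name": "apply_moves", "arguments": {
  "deltas": [
    [0,0,0.05,0,0,0,0],
    [0,0,0,0,0,0,0]
  ]
}}

```text
time: 6.12
tool_pos: [552.6, -23.5, 44.1]
tcp_rot: [180.0, 0.0, 125.2]
ft_force: [-0.4, -1.0, 4.9]
finger_gap: -0.0
grip_force: 2.1
```

Request:
{"name": "apply_moves", "arguments": {
  "deltas": [
    [0,0,0.02,0,0,0,0],
    [0,0,0,0,0,0,0]
  ]
}}

```text
time: 6.38
tool_pos: [552.7, -23.6, 44.0]
tcp_rot: [180.0, 0.0, 125.2]
ft_force: [-2.5, -0.5, 8.4]
finger_gap: 0.2
grip_force: 4.2
```

The bar key bottomed out at 8.4 N. I'll lift straight up and travel to the round key.

Request:
{"name": "apply_moves", "arguments": {
  "deltas": [
    [0,0,-0.15,0,0,0,0],
    [0,0,-0.25,0,0,0,0],
    [0,0,-0.6,0,0,0,0],
    [0,0,-0.9,0,0,0,0],
    [0,0,-0.9,0,0,0,0],
    [0,0,0,0,0,0,0]
  ]
}}

```text
time: 7.12
tool_pos: [554.4, -23.7, 131.0]
tcp_rot: [179.8, 0.2, 125.2]
ft_force: [0.8, -0.0, -1.0]
finger_gap: 0.1
grip_force: 0.0
```

Request:
{"name": "apply_moves", "arguments": {
  "deltas": [
    [0.9,0.65,0,0,0,0,0],
    [0.9,0.65,0,0,0,0,0],
    [0.9,0.65,0,0,0,0,0],
    [0.9,0.65,0,0,0,0,0],
    [0.9,0.65,0,0,0,0,0],
    [0.9,0.65,0,0,0,0,0],
    [0.9,0.65,0,0,0,0,0],
    [0.95,0.7,0,0,0,0,0]
  ]
}}

```text
time: 8.12
tool_pos: [554.9, 245.8, 126.4]
tcp_rot: [-179.9, -0.0, 125.2]
ft_force: [0.6, 0.0, 0.1]
finger_gap: -0.0
grip_force: 0.0
```

```bash
python3 - <<'E'
from h import *
T=snapshot("top")[:,:,::-1].copy();S=snapshot("scene")[:,:,::-1].copy();s=sense();print(s["tool_pos"],s["tcp_rot"],s["ft_force"])
S0=cv2.imread("pics/scene0.png");ka,k0=key(S,(271,217),r=20),key(S0,(271,217),r=20)
print(ka[:2],k0[:2])
print(key(T,(290,230))[:2])
cv2.imwrite("pics/s3.png",S)
E
```

```text
[554.63753916 247.96153867 126.52000016] [-1.79956674e+02 -8.01504140e-02  1.25366288e+02] [ 0.36618074 -0.39192635 -0.136222  ]
(array([271.48309179, 214.24637681]), np.int32(207)) (array([271.44390244, 214.23902439]), np.int32(205))
(array([289.99360341, 229.52025586]), np.int32(469))
```

View pics/s3.png

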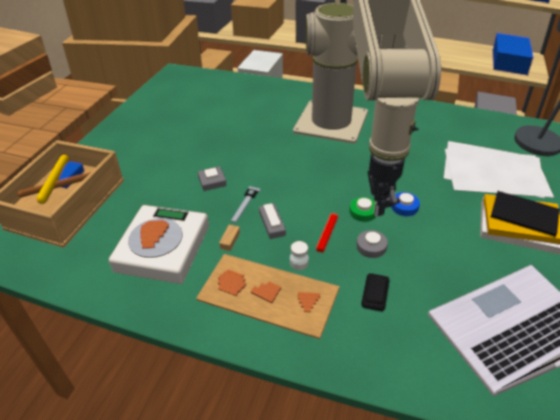

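The bar puck hasn't moved and its key is back up at (271,214). The fingertips hang over the grey round puck. I'll descend.

Request:
{"name": "apply_moves", "arguments": {
  "deltas": [
    [-0.05,0,0.6,0,0,0,0],
    [-0.03,0,0.7,0,0,0,0],
    [0,0,0.6,0,0,0,0],
    [0,0,0.3,0,0,0,0],
    [0,0,0.1,0,0,0,0],
    [0,0,0,0,0,0,0]
  ]
}}

```text
time: 8.98
tool_pos: [557.4, 243.1, 58.7]
tcp_rot: [180.0, 0.0, 125.2]
ft_force: [0.1, 0.3, -0.4]
finger_gap: 0.1
grip_force: 0.0
```

```bash
python3 - <<'E'
from h import *
S=snapshot("scene")[:,:,::-1].copy();s=sense();print(s["tool_pos"],s["tcp_rot"],s["ft_force"])
cv2.imwrite("pics/s4.png",cv2.resize(S[170:270,310:440],None,fx=4,fy=4,interpolation=2))
E
```

```text
[557.68133375 243.19770409  59.11175476] [1.79934269e+02 1.84637789e-02 1.25198735e+02] [ 0.31803216 -0.92009455  0.1954518 ]
```

View pics/s4.png

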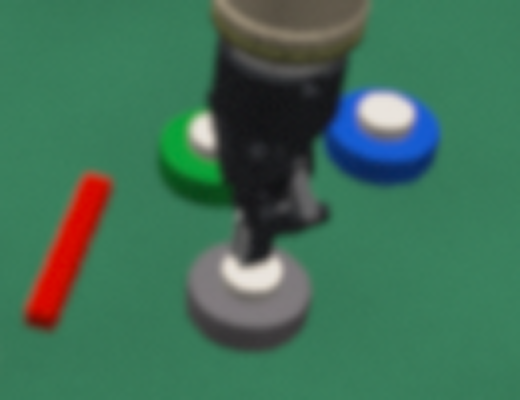

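The tips are over the round key, about 2 mm off. I'll trim that and press.

Request:
{"name": "apply_moves", "arguments": {
  "deltas": [
    [0.07,0,0.1,0,0,0,0],
    [0,0,0.13,0,0,0,0],
    [0,0,0.07,0,0,0,0],
    [0,0,0.07,0,0,0,0],
    [0,0,0,0,0,0,0]
  ]
}}

```text
time: 9.65
tool_pos: [556.1, 245.0, 47.5]
tcp_rot: [180.0, -0.0, 125.2]
ft_force: [-0.2, 1.9, 3.5]
finger_gap: -0.1
grip_force: 1.4
```

Request:
{"name": "apply_moves", "arguments": {
  "deltas": [
    [0,0,0.06,0,0,0,0],
    [0,0,0,0,0,0,0]
  ]
}}

```text
time: 9.9
tool_pos: [556.1, 244.9, 45.6]
tcp_rot: [180.0, -0.0, 125.2]
ft_force: [-1.8, 0.9, 3.2]
finger_gap: -0.1
grip_force: 1.8
```

Request:
{"name": "apply_moves", "arguments": {
  "deltas": [
    [0,0,0.05,0,0,0,0],
    [0,0,0,0,0,0,0]
  ]
}}

```text
time: 10.15
tool_pos: [556.1, 244.9, 44.2]
tcp_rot: [180.0, -0.0, 125.2]
ft_force: [-0.2, 2.6, 3.5]
finger_gap: -0.0
grip_force: 2.1
```

Request:
{"name": "apply_moves", "arguments": {
  "deltas": [
    [0,0,0.02,0,0,0,0],
    [0,0,0,0,0,0,0]
  ]
}}

```text
time: 10.4
tool_pos: [556.2, 245.0, 44.0]
tcp_rot: [180.0, 0.0, 125.2]
ft_force: [-2.3, 1.7, 8.1]
finger_gap: 0.2
grip_force: 4.0
```

It bottomed out at 8.1 N. I'll lift straight up and withdraw.

Request:
{"name": "apply_moves", "arguments": {
  "deltas": [
    [0,0,-0.15,0,0,0,0],
    [0,0,-0.25,0,0,0,0],
    [0,0,-0.6,0,0,0,0],
    [0,0,-0.9,0,0,0,0],
    [0,0,-0.9,0,0,0,0],
    [0,0,-0.9,0,0,0,0],
    [0,0,-0.9,0,0,0,0],
    [0,0,-0.9,0,0,0,0]
  ]
}}

```text
time: 11.4
tool_pos: [555.7, 244.5, 210.2]
tcp_rot: [-180.0, 0.0, 125.2]
ft_force: [0.3, 0.3, -0.3]
finger_gap: 0.4
grip_force: 0.0
```

Request:
{"name": "apply_moves", "arguments": {
  "deltas": [
    [0.9,-0.5,0,0,0,0,0],
    [0.9,-0.5,0,0,0,0,0],
    [0.9,-0.5,0,0,0,0,0],
    [0.9,-0.5,0,0,0,0,0],
    [0.9,-0.5,0,0,0,0,0],
    [0,0,0,0,0,0,0],
    [0,0,0,0,0,0,0],
    [0,0,0,0,0,0,0]
  ]
}}

```text
time: 12.4
tool_pos: [417.6, 311.3, 208.6]
tcp_rot: [180.0, 0.0, 125.1]
ft_force: [-0.5, -0.4, -0.3]
finger_gap: 0.1
grip_force: 0.0
```

```bash
python3 - <<'E'
from h import *
T=snapshot("top")[:,:,::-1].copy();S=snapshot("scene")[:,:,::-1].copy();s=sense();print(s["time"],s["tool_pos"],s["ft_force"])
T0=cv2.imread("pics/top0.png");S0=cv2.imread("pics/scene0.png")
for n,a,b in(("bar",(290,230),(271,217)),("round",(160,229),(372,238)),("sq",(401,285),(211,174))):
    print(n,*[(key(A,p,r=20 if A is S or A is S0 else 28)[0]).round(2) for A,p in((T0,a),(T,a),(S0,b),(S,b))])
cv2.imwrite("pics/s5.png",S)
E
```

```text
12.5 [417.40920455 311.36481939 208.37245636] [-0.34648562  0.33735324 -0.07352602]
bar [289.96 229.53] [290.03 229.6 ] [271.44 214.24] [271.48 214.29]
round [160.25 228.63] [160.25 228.63] [372.56 236.81] [372.57 236.89]
sq [401.   284.97] [400.98 284.9 ] [210.61 171.85] [210.71 171.86]
```

View pics/s5.png

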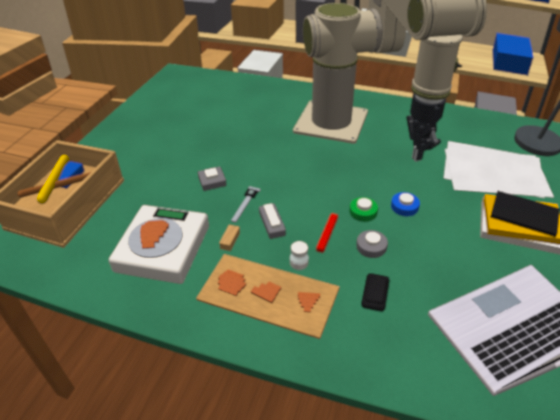

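All three pucks are where they started, to within 0.1 px, with keys up (bar (271,214), round (372,237)), and the arm is clear.

```bash
python3 -c "from bench import *;print(hand_in())"
```

```text
the job is handed in; nothing more can be done
None
```

I pressed the bar key (read) and then the grey round key (save) fully down, both came back up, no puck shifted, and the job was handed in at 12.5 s with the arm clear; the hand-in gave no verdict.

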